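# Unlock the paint-pot mixer and take out the pot

### The job

The paint pot in the bench mixer is mixed. Draw the lock bolt back to the end of its travel, swing the hold-down bar well clear of the pot (about a quarter turn) by its black knob, then lift the pot straight out and set it down gently, without dropping it, standing upright and wholly on the round cork mat, not the square one. Keep the pot upright on the way, leave the bolt drawn and the bar open, and do not disturb the other things on the table.

Things in the scene. Friction and masses are not known exactly. Their poses are not given: they have to be found in the camera images.
- mixer: Fixed grey bench mixer, box x -90..90, y -200..130 mm, top at z 60 mm; origin on the table under the cradle's axis. On top at x 0: dark cradle cup at y 0 (outside diameter 76, inside 64, floor z 64, rim z 84 mm), the bar's hinge post at y +90, the bolt's guide block at y -185..-125 (40 mm wide, top z 155 mm). Yaw within 0.3 rad.
- lock_bolt (a joint): Draw of the steel lock bolt along the mixer's -y, m: 0 fully in, 0.032 its end stop; starts at 0 to 0.006. Its 10 mm square rod stands in the fork at the bar's free end and blocks the bar until drawn by more than 0.016. Friction about 2 N, no spring: stays where left.
- bolt_knob (a point): Grip point on the bolt's upright black knob (16 mm diameter, z 169 to 205 mm above the table, 10 mm neck below it); on its axis at z 183 mm; at (0, -145) mm in the mixer's frame when the bolt is at 0, moving to -y as it is drawn.
- hold_bar (a joint): Swing of the aluminium bar about its vertical hinge, rad: 0 lies over the pot, pointing to the mixer's -y; grows as its free end swings to the mixer's +x (counter-clockwise from above); stop at 1.7. Locked within 0.02 until the bolt is drawn. Friction 0.12 N m, no spring: stays where left. 30 mm wide, 208 mm long from the hinge, z 142 to 154 mm, 3 mm over the pot's lid.
- bar_knob (a point): Grip point on the bar's upright black knob (20 mm diameter, from z 160 to 205 mm); on its axis at z 183 mm, 145 mm from the hinge axis.
- bar_hinge (a point): Point on the bar's vertical hinge axis at z 183 mm, at (0, 90) mm in the mixer's frame; the hinge's cap below it reaches z 160 mm.
- pot: The paint pot in the mixer's cradle: closed metal tin with a paper band, 58 mm diameter, 75 mm tall, 0.2 to 0.45 kg; origin at the centre of its underside, z up its axis. It stands loosely in the cradle, 20 mm deep with 3 mm play all round. Two identical tins stand elsewhere on the table and are bystanders.
- round_mat: The target: fixed round cork mat, 110 mm diameter, 6 mm thick; origin on the table under its centre, top at z 6 mm. It may lie nearer to or farther from the robot than the square mat.
- square_mat: Fixed square cork mat, 100 x 100 x 6 mm, not the target; origin on the table under its centre.
- tin_near: A bystander, to be left where it is: tin like the pot, 58 mm diameter, 75 mm tall, on the table nearer the robot; origin at its underside's centre.
- tin_far: A bystander, to be left where it is: tin like the pot, on the table's far side; origin at its underside's centre.
- glass_jar: A bystander, to be left where it is: amber glass jar, 68 mm diameter, 90 mm tall; origin at its underside's centre.
- water_bottle: A bystander, to be left where it is: teal bottle, 70 mm diameter, 230 mm tall; origin at its underside's centre.
- brush: A bystander, to be left where it is: paint brush 200 mm long lying on the table along its own x; origin at its middle, underside.
- palette_knife: A bystander, to be left where it is: flat palette knife 200 mm long lying along its own x; origin at its middle, underside.
- screwdriver: A bystander, to be left where it is: screwdriver 200 mm long lying along its own x; origin at its middle, underside.
- sample_boards: A bystander, to be left where it is: stack of five sample boards, 120 x 160 x 30 mm; origin at its underside's centre.
Not all that is in view belongs to the job. Leave any red look-alike of the round_mat alone.

How it is judged:
By the outcome, as a careful person would: the job done as asked, in the order asked, and still so for the second after the job is handed in, with the robot touching nothing.
It also fails if it takes over 72 s, if anything falls off the work surface, if the arm or the gripper's body presses on something with over 40 N, if the wrist force passes 120 N, or if a joint passes its speed limit or range.

### The arm

A 6-joint arm with a two-finger parallel gripper is mounted at the origin on the work surface. World frame = base frame: x ahead of the robot, y to its left, z up, the work surface at z = 0. Lengths are in m, angles in rad, forces in N, time in s.
With the tool pointing down it reaches from about 0.375 to 0.75 m from the base axis. Payload 9 kg.
Tool frame: the origin (TCP) lies between the finger pads; the fingertips stand 25 mm ahead of it and the grasp point (between the pads) lies 6 mm ahead of it (tip_reach is the distance from the TCP to the fingertips, in m); z points along the fingers, y is the line along which they close (so a half turn about z gives the same grasp; the last joint's range is limited). The gripper opens to 85 mm and grips with 20 to 120 N. Pads are 22 mm wide; open, the fingers measure 114 mm over their backs; the gripper's body (76 mm by 85 mm) begins 54 mm behind the grasp point. The pads swing forward as they close: fully open they stand 13 mm farther back than shut.
Start: joints at [-1.514, 0.104, 0.097, 1.564, 0, 1.353], TCP at [0.163, -0.578, 0.256] pointing down, gripper open.
Joint ranges: [-2.99, 2.99], [-0.84, 1.86], [-1.1, 1.16], [-1.84, 2.11], [-1.51, 1.56], [-3.14, 3.14]. Speed limits (rad/s): [2.22, 2.22, 2.57, 3.14, 3.14, 3.14].

### API

Orientations are given as a unit quaternion [x, y, z, w].
In Python, from bench import * gives the robot as it stands.
- The arm moves only by the tool step_arm, never from a script. Its argument "steps" is a list of rows, each an object of numbers: "wx", "wy", "wz": the turn, a rotation vector about the tool's x, y, z as a fraction of full scale; "x", "y", "z": the shift along the tool's x, y, z as a fraction of full scale; "claw": the closure, from -1 (fully open) to 1 (shut). A call has 1 to 12 rows; each row shifts and turns the commanded pose from where the row before left it, along the tool's axes as they then stand; what a row does not reach is not made up. Full scale, the value 1, is 0.2 m for a shift and 90 degrees for a turn. A row lasts 1/12 s, in which the tool goes at most 41.7 mm and 7.16 degrees, less where a joint would pass 70% of its speed; a pose out of reach is approached as far as the arm can. A call with a number of a shift or a turn outside -1 to 1 is refused whole. A call with a gripper value outside its range is refused whole. The fingers move at their own pace and stop on an object; the grip force is fixed at half the most. Time passes only in rows, so rows that do not move let the fingers close. It gives the time, the measured TCP pose, the force, the opening and the grip force at its end, in the units of the state.
- get_state(): the state, without advancing time (a new reading comes with each control period).
- read_camera(name): name is "side" or "top"; returns a dict with "image" (384x512x3 uint8, blue, green, red), "fx", "fy", "cx", "cy" (pixels), "world_to_cam" (4x4, takes a point from world to camera coordinates). Camera axes: x right, y up, looking along -z (the intrinsics and any distortion apply to the point x, -y, -z); pixel columns grow to the right and rows downward; lengths in m; the calibration is good to about 2 mm. A picture is of the moment at which its call begins. There is no depth.
- close_job(): hands the job in; it is judged then, once.
The state is a dict: "t": time; "joints": joint angles; "qd": joint speeds; "joint_efforts": joint torques, N m; "position": TCP position; "eef_rot": TCP orientation; "force": force on the tool from outside, world axes, zero at the start; "moment": the same for the moment, N m; "grip_width": finger opening in m; "grip_force": force on a finger pad.
Only numpy, scipy, OpenCV 4.12 (cv2) and the standard library are available. Lean on these libraries where they do the work, as an engineer would, in place of code of your own. Each camera call takes 0.05 s, during which the arm holds its last target. There are 200 camera calls.

## Working session

There is one attempt and no reset: what is moved stays moved. The work goes in short steps, Python scripts to look and compute and a tool call to move; the robot and the scene stay as the last step left them, time stands still between calls to the robot, and variables do not carry over. Pictures are saved under pics/ and viewed, at most 10 in all, crops included, and the job is handed in when it is done.

Besides the shell and the picture viewer there is one more tool, called after ">>>" by a JSON object that holds its "op" and its "data", one argument or row to a line. step_arm: Moves the arm, as the interface text tells. Shift numbers are shares of 0.2 m and turn numbers shares of 90 degrees, none past 1 either way. Its arguments: {"type":"object","properties":{"steps":{"type":"array","items":{"type":"object","properties":{"wx":{"type":"number","minimum":-1,"maximum":1},"wy":{"type":"number","minimum":-1,"maximum":1},"wz":{"type":"number","minimum":-1,"maximum":1},"x":{"type":"number","minimum":-1,"maximum":1},"y":{"type":"number","minimum":-1,"maximum":1},"z":{"type":"number","minimum":-1,"maximum":1},"claw":{"type":"number"}}}}},"required":["steps"]}

```bash
mkdir -p pics; ls
python3 - <<'E'
from bench import *
import cv2,pickle
print(get_state())
for n in("top","side"):
    c=read_camera(n);pickle.dump(c,open(n+'.pkl','wb'));cv2.imwrite(f'pics/{n}0.png',cv2.resize(c['image'],(800,600),interpolation=cv2.INTER_CUBIC))
    print({k:v for k,v in c.items() if k!='image'})
E
```

```text
pics
{'t': 0.0, 'joints': array([-1.51370466e+00,  1.04703851e-01,  9.64779715e-02,  1.56390832e+00,
        1.04041828e-05,  1.35311421e+00]), 'qd': array([-0.00010471, -0.0015044 ,  0.00143924, -0.00070985,  0.00121287,
        0.00189443]), 'joint_efforts': array([-4.16567447e-03, -5.56916285e+01,  5.03659344e+01,  1.62151444e-02,
       -3.96468713e-04,  2.84066871e-06]), 'position': array([ 0.16280237, -0.57717906,  0.25552443]), 'eef_rot': array([ 9.90577035e-01,  1.36955067e-01,  5.88398400e-05, -6.66361537e-04]), 'force': array([0.90397148, 0.51197645, 0.77571149]), 'moment': array([ 0.01732726, -0.00645447, -0.02288122]), 'grip_force': 0.0, 'grip_width': 0.08540096384836274}
{'fx': 480.9541761001047, 'fy': 480.9541761001047, 'cx': 252.83792910970035, 'cy': 181.12015101979543, 'world_to_cam': array([[ 0.01393752, -0.99968982,  0.02064013, -0.03650317],
       [ 0.99452291,  0.015998  ,  0.10328716, -0.53614754],
       [-0.10358532,  0.01908751,  0.9944374 , -1.60045239],
       [ 0.        ,  0.        ,  0.        ,  1.        ]])}
{'fx': 354.8736352791819, 'fy': 354.8736352791819, 'cx': 249.96006365414206, 'cy': 188.5796899332912, 'world_to_cam': array([[-0.87230556, -0.48862208, -0.01820625,  0.45040459],
       [ 0.25740185, -0.49054348,  0.83253311, -0.2653623 ],
       [-0.41572502,  0.72153694,  0.55367604, -1.09421152],
       [ 0.        ,  0.        ,  0.        ,  1.        ]])}
```

View pics/top0.png

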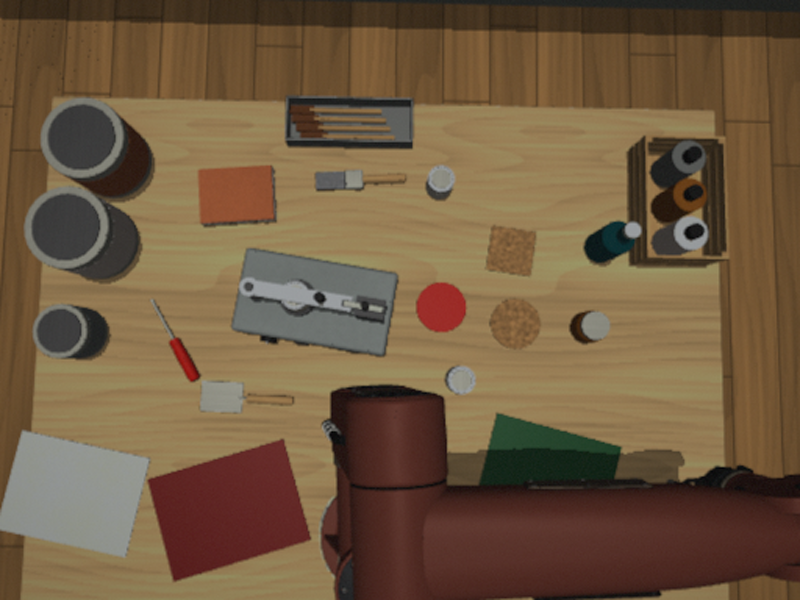

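View pics/side0.png

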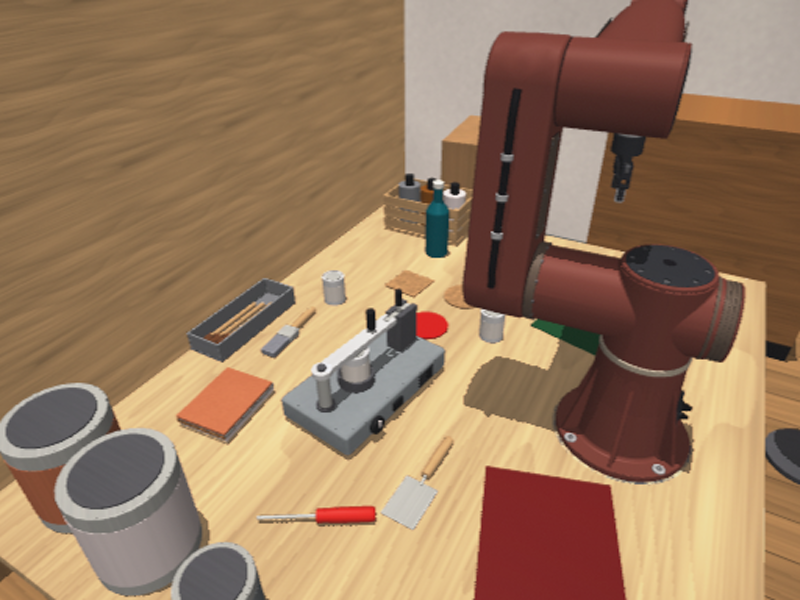

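The top view shows the cork disc at (515,323), a red disc at (441,307) and the cork square at (512,251). The brown round disc at (515,323) is the target, because the red disc is the decoy and the other cork mat is square. The bar runs from its hinge at (249,287) past the knob at (320,298) to the bolt near (375,303). I'll enlarge these areas to confirm.

Run:
```python
import cv2,pickle
import numpy as np
t=pickle.load(open('top.pkl','rb'))['image'];s=pickle.load(open('side.pkl','rb'))['image']
# top crop cols140-400 rows140-260 x3 ; side crop cols180-310, rows180-290 
a=cv2.resize(t[140:240,140:356],None,fx=3.7,fy=3.7,interpolation=cv2.INTER_CUBIC)
b=cv2.resize(s[165:300,175:335],None,fx=4.4,fy=4.4,interpolation=cv2.INTER_CUBIC)
cv2.imwrite('pics/topc.png',a);cv2.imwrite('pics/sidec.png',b)
```

```text
(no output)
```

View pics/topc.png

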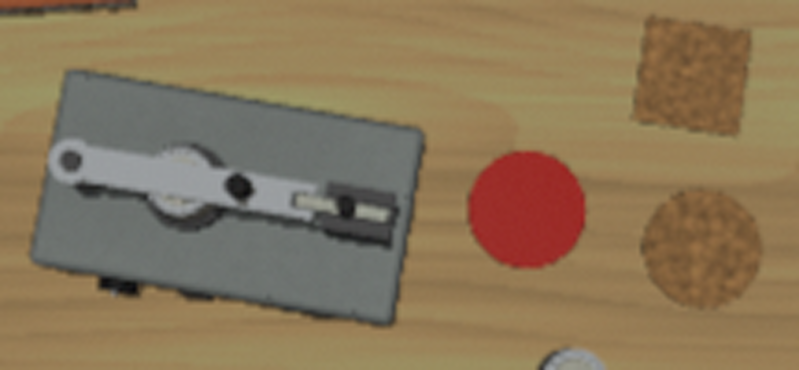

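View pics/sidec.png

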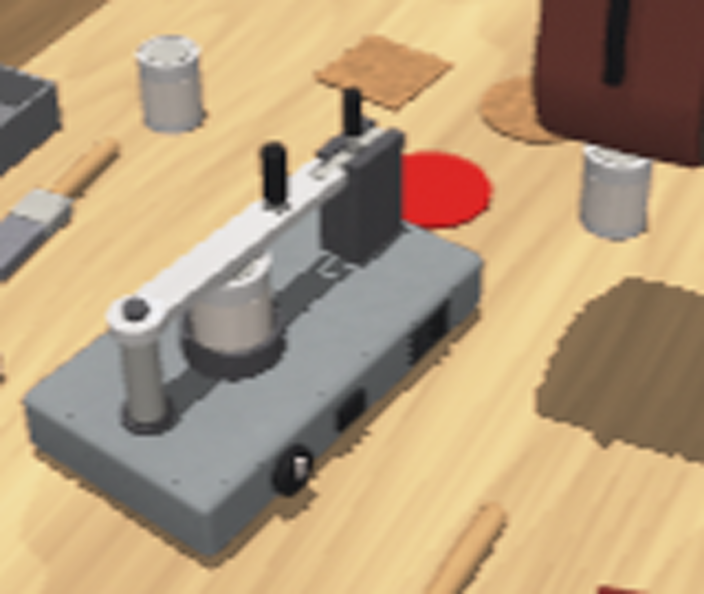

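The crops confirm the cork disc at (702,248), apart from the red disc and the square. Bar knob is at (240,186), bolt knob at (347,205) and hinge at (71,160). In the side crop the bar knob top is at (273,150), the bolt knob top at (352,93) and the hinge cap at (135,308). Next I'll triangulate these and fit the mixer pose.

```bash
cat > h.py <<'E'
import numpy as np,pickle,cv2
from scipy.optimize import least_squares
C={n:pickle.load(open(n+'.pkl','rb')) for n in('top','side')}
def proj(n,p):
    c=C[n];q=c['world_to_cam']@np.append(p,1);return np.array([c['cx']+c['fx']*q[0]/-q[2],c['cy']+c['fy']*-q[1]/-q[2]])
def tri(a,b):
    f=lambda p:np.r_[proj('top',p)-a,proj('side',p)-b]
    r=least_squares(f,[.5,0,.1]);return r.x,np.abs(r.fun).max()
def at_z(n,uv,z):
    return least_squares(lambda p:proj(n,[p[0],p[1],z])-uv,[.5,0]).x
T=lambda u,v:np.array([139.5+(u+.5)/3.7,139.5+(v+.5)/3.7])
S=lambda u,v:np.array([174.5+(u+.5)/4.4,164.5+(v+.5)/4.4])
E
python3 - <<'E'
from h import *
hinge=(T(71,160),S(135,308));bk=(T(240,185),S(273,148));lk=(T(347,203),S(352,92))
for n,f in(('hinge',hinge),('bar',bk),('bolt',lk)):print(n,tri(*f))
cor=[((-.09,.13),T(35,264)),((.09,.13),T(68,71)),((.09,-.2),T(424,130)),((-.09,-.2),T(395,325))]
def W(p,l):
    c,s=np.cos(p[2]),np.sin(p[2]);return np.array([p[0]+c*l[0]-s*l[1],p[1]+s*l[0]+c*l[1],l[2]])
def res(p):
    r=[]
    for l,uv in cor:r.append(proj('top',W(p,(*l,.06)))-uv)
    for l,f in(((0,.09,.16),hinge),((0,-.055,.205),bk),((0,-.145-p[3],.205),lk)):
        q=W(p,l);r+=[proj('top',q)-f[0],proj('side',q)-f[1]]
    return np.concatenate(r)
for sgn in(1,):
    best=min((least_squares(res,[.55,.1,y,0]) for y in(0,.2,-.2,3.1)),key=lambda r:r.cost)
p=best.x;print('mixer',p,best.fun.round(1))
for n,l in(('cradle',(0,0,0)),('hinge',(0,.09,0)),('bar',(0,-.055,0)),('bolt',(0,-.145-p[3],0))):print(n,W(p,l))
# mats by colour centroid
im=C['top']['image']
for n,(u,v) in(('round',(702,248)),('square',(692,75)),('red',(527,210))):print(n,at_z('top',T(u,v),.006))
hsv=cv2.cvtColor(im,cv2.COLOR_BGR2HSV)
full=lambda u,v:np.array([u*.64,v*.64])
for n,(u,v,z) in dict(near=(461,380,.075),far=(441,182,.075),jar=(594,326,.09),bottle=(631,230,.23)).items():print(n,at_z('top',full(u,v),z))
E
```

```text
hinge (array([0.51292649, 0.26570141, 0.15637873]), np.float64(0.05830088819831758))
bar (array([0.49106022, 0.1204299 , 0.20179656]), np.float64(0.24211841296366288))
bolt (array([0.47678834, 0.0326716 , 0.20257703]), np.float64(0.09842073124912076))
mixer [ 0.49779742  0.17546061 -0.148705   -0.00120216] [-1.8  0.3 -0.7 -1.   1.1 -0.7  0.1  0.2  0.2  0.5  0.6 -1.  -0.4  0.2
  0.5 -0.6 -0.2  0.1 -0.1 -0.5]
cradle [0.49779742 0.17546061 0.        ]
hinge [0.5111316  0.26446735 0.        ]
bar [0.48964876 0.1210676  0.        ]
bolt [0.47649269 0.03324976 0.        ]
round [ 0.45521735 -0.29222207]
square [ 0.61682685 -0.28325367]
red [ 0.48796275 -0.12974468]
near [ 0.33110167 -0.16757233]
far [ 0.75031074 -0.12271092]
jar [ 0.44679885 -0.44303816]
bottle [ 0.62540383 -0.4770594 ]
```

>>> {"op": "step_arm", "data": {
  "steps": [
    {"wz":-0.073},
    {"wz":-0.073},
    {"wz":-0.073},
    {"wz":-0.073},
    {"wz":-0.073},
    {"wz":-0.073},
    {"wz":-0.073},
    {"wz":-0.073},
    {"wz":-0.073},
    {"wz":-0.073},
    {},
    {}
  ]
}}

```text
$.steps[0]: bad value
```

```bash
cat > g.py <<'E'
import sys,numpy as np
from bench import *
from scipy.spatial.transform import Rotation as R
# target: x y z psi -> total tool shift & turn in scale units
x,y,z,psi=map(float,sys.argv[1:5]);s=get_state();r=R.from_quat(s['eef_rot'])
t=R.from_matrix(np.array([[np.cos(psi),np.sin(psi),0],[np.sin(psi),-np.cos(psi),0],[0,0,-1]]))
d=r.inv().apply(np.array([x,y,z])-s['position'])/.2
print('t',round(s['t'],2),'pos',s['position'].round(4),'shift',d.round(4),'turn',((r.inv()*t).as_rotvec()/(np.pi/2)).round(4),'F',s['force'].round(1),'w',round(s['grip_width'],4),'j',s['joints'].round(2))
E
python3 g.py .4765 .033 .256 1.422
```

```text
t 0.1 pos [ 0.1628 -0.5772  0.2556] shift [ 2.3376e+00 -2.5111e+00  1.5000e-03] turn [-6.000e-04 -5.000e-04 -7.303e-01] F [-0.3 -0.3 -0.2] w 0.0854 j [-1.51  0.1   0.1   1.56 -0.    1.35]
```

>>> {"op": "step_arm", "data": {
  "steps": [
    {"x":0,"y":0,"z":0,"wx":0,"wy":0,"wz":-0.073,"claw":-1},
    {"x":0,"y":0,"z":0,"wx":0,"wy":0,"wz":-0.073,"claw":-1},
    {"x":0,"y":0,"z":0,"wx":0,"wy":0,"wz":-0.073,"claw":-1},
    {"x":0,"y":0,"z":0,"wx":0,"wy":0,"wz":-0.073,"claw":-1},
    {"x":0,"y":0,"z":0,"wx":0,"wy":0,"wz":-0.073,"claw":-1},
    {"x":0,"y":0,"z":0,"wx":0,"wy":0,"wz":-0.073,"claw":-1},
    {"x":0,"y":0,"z":0,"wx":0,"wy":0,"wz":-0.073,"claw":-1},
    {"x":0,"y":0,"z":0,"wx":0,"wy":0,"wz":-0.073,"claw":-1},
    {"x":0,"y":0,"z":0,"wx":0,"wy":0,"wz":-0.073,"claw":-1},
    {"x":0,"y":0,"z":0,"wx":0,"wy":0,"wz":-0.073,"claw":-1},
    {"x":0,"y":0,"z":0,"wx":0,"wy":0,"wz":0,"claw":-1},
    {"x":0,"y":0,"z":0,"wx":0,"wy":0,"wz":0,"claw":-1}
  ]
}}

```text
t: 1.1
position: [0.1628, -0.5774, 0.256]
eef_rot: [0.759, 0.651, 0.0, -0.0]
force: [-0.3, 0.6, 0.4]
grip_width: 0.0856
grip_force: 0.0
```

```bash
python3 g.py .4765 .033 .256 1.422
```

```text
t 1.1 pos [ 0.1628 -0.5774  0.256 ] shift [3.2551e+00 1.0854e+00 1.5000e-03] turn [-0.0001 -0.0004 -0.0026] F [-0.3  0.6  0.4] w 0.0856 j [-1.51  0.1   0.1   1.56  0.    0.21]
```

>>> {"op": "step_arm", "data": {
  "steps": [
    {"x":0.163,"y":0.054,"z":0,"wx":0,"wy":0,"wz":0,"claw":-1},
    {"x":0.163,"y":0.054,"z":0,"wx":0,"wy":0,"wz":0,"claw":-1},
    {"x":0.163,"y":0.054,"z":0,"wx":0,"wy":0,"wz":0,"claw":-1},
    {"x":0.163,"y":0.054,"z":0,"wx":0,"wy":0,"wz":0,"claw":-1},
    {"x":0.163,"y":0.054,"z":0,"wx":0,"wy":0,"wz":0,"claw":-1},
    {"x":0.163,"y":0.054,"z":0,"wx":0,"wy":0,"wz":0,"claw":-1},
    {"x":0.163,"y":0.054,"z":0,"wx":0,"wy":0,"wz":0,"claw":-1},
    {"x":0.163,"y":0.054,"z":0,"wx":0,"wy":0,"wz":0,"claw":-1},
    {"x":0.163,"y":0.054,"z":0,"wx":0,"wy":0,"wz":0,"claw":-1},
    {"x":0.163,"y":0.054,"z":0,"wx":0,"wy":0,"wz":0,"claw":-1}
  ]
}}

```text
t: 1.93
position: [0.3184, -0.2697, 0.2563]
eef_rot: [0.759, 0.651, -0.0, 0.0]
force: [1.2, -0.2, -0.1]
grip_width: 0.0854
grip_force: 0.0
```

>>> {"op": "step_arm", "data": {
  "steps": [
    {"x":0.163,"y":0.054,"z":0,"wx":0,"wy":0,"wz":0,"claw":-1},
    {"x":0.163,"y":0.054,"z":0,"wx":0,"wy":0,"wz":0,"claw":-1},
    {"x":0.163,"y":0.054,"z":0,"wx":0,"wy":0,"wz":0,"claw":-1},
    {"x":0.163,"y":0.054,"z":0,"wx":0,"wy":0,"wz":0,"claw":-1},
    {"x":0.163,"y":0.054,"z":0,"wx":0,"wy":0,"wz":0,"claw":-1},
    {"x":0.163,"y":0.054,"z":0,"wx":0,"wy":0,"wz":0,"claw":-1},
    {"x":0.163,"y":0.054,"z":0,"wx":0,"wy":0,"wz":0,"claw":-1},
    {"x":0.163,"y":0.054,"z":0,"wx":0,"wy":0,"wz":0,"claw":-1},
    {"x":0.163,"y":0.054,"z":0,"wx":0,"wy":0,"wz":0,"claw":-1},
    {"x":0.163,"y":0.054,"z":0,"wx":0,"wy":0,"wz":0,"claw":-1},
    {"x":0,"y":0,"z":0,"wx":0,"wy":0,"wz":0,"claw":-1},
    {"x":0,"y":0,"z":0,"wx":0,"wy":0,"wz":0,"claw":-1}
  ]
}}

```text
t: 2.93
position: [0.4735, 0.0366, 0.256]
eef_rot: [0.758, 0.652, -0.0, -0.0]
force: [-0.1, -0.5, -0.2]
grip_width: 0.0854
grip_force: 0.0
```

```bash
python3 g.py .4765 .033 .191 1.422
```

```text
t 2.93 pos [0.4735 0.0366 0.256 ] shift [-0.0156  0.0177  0.3247] turn [-0.0005  0.0001 -0.0003] F [-0.1 -0.5 -0.2] w 0.0854 j [-0.2  -0.28 -0.27  1.58 -0.    1.52]
```

>>> {"op": "step_arm", "data": {
  "steps": [
    {"x":-0.015,"y":0.018,"z":0.045,"wx":0,"wy":0,"wz":0,"claw":-1},
    {"x":0,"y":0,"z":0.07,"wx":0,"wy":0,"wz":0,"claw":-1},
    {"x":0,"y":0,"z":0.07,"wx":0,"wy":0,"wz":0,"claw":-1},
    {"x":0,"y":0,"z":0.07,"wx":0,"wy":0,"wz":0,"claw":-1},
    {"x":0,"y":0,"z":0.07,"wx":0,"wy":0,"wz":0,"claw":-1},
    {"x":0,"y":0,"z":0,"wx":0,"wy":0,"wz":0,"claw":-1},
    {"x":0,"y":0,"z":0,"wx":0,"wy":0,"wz":0,"claw":-1}
  ]
}}

```text
t: 3.52
position: [0.4759, 0.0305, 0.1905]
eef_rot: [0.759, 0.651, -0.0, -0.0]
force: [0.7, 0.2, 0.3]
grip_width: 0.0854
grip_force: 0.0
```

```bash
python3 g.py .4765 .033 .191 1.422
python3 - <<'E'
from bench import *
import cv2,numpy as np
a=read_camera('top')['image'][150:230,140:260];b=read_camera('side')['image'][130:250,190:310]
cv2.imwrite('pics/p1.png',np.hstack([cv2.resize(x,(400,400 if x is b else 267),interpolation=cv2.INTER_CUBIC) if x is b else cv2.copyMakeBorder(cv2.resize(x,(400,267),interpolation=cv2.INTER_CUBIC),0,133,0,0,0) for x in(a,b)]))
E
```

```text
t 3.52 pos [0.4759 0.0305 0.1905] shift [ 0.0128  0.0011 -0.0023] turn [-0.0009  0.0001 -0.0022] F [0.7 0.2 0.3] w 0.0854 j [-0.21 -0.28 -0.38  1.47 -0.    1.51]
```

View pics/p1.png

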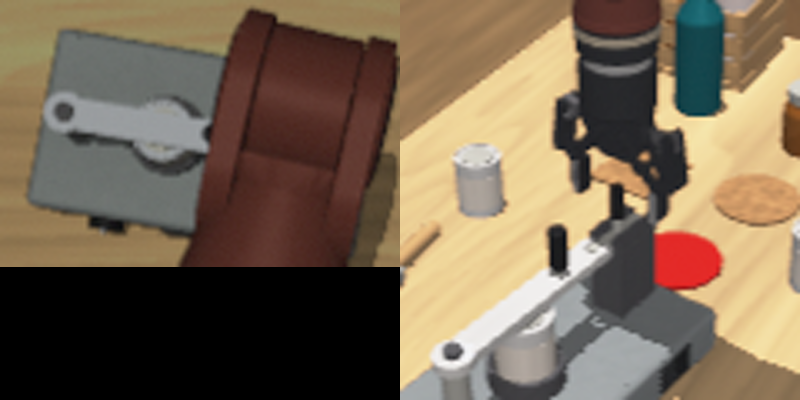

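The fingers, at (580,175) and (657,200) in the side view, straddle the bolt knob at (615,200). I'll close.

>>> {"op": "step_arm", "data": {
  "steps": [
    {"x":0.012,"y":0,"z":0,"wx":0,"wy":0,"wz":0,"claw":-1},
    {"x":0,"y":0,"z":0,"wx":0,"wy":0,"wz":0,"claw":1},
    {"x":0,"y":0,"z":0,"wx":0,"wy":0,"wz":0,"claw":1},
    {"x":0,"y":0,"z":0,"wx":0,"wy":0,"wz":0,"claw":1},
    {"x":0,"y":0,"z":0,"wx":0,"wy":0,"wz":0,"claw":1},
    {"x":0,"y":0,"z":0,"wx":0,"wy":0,"wz":0,"claw":1},
    {"x":0,"y":0,"z":0,"wx":0,"wy":0,"wz":0,"claw":1},
    {"x":0,"y":0,"z":0,"wx":0,"wy":0,"wz":0,"claw":1},
    {"x":0,"y":0,"z":0,"wx":0,"wy":0,"wz":0,"claw":1},
    {"x":0,"y":0,"z":0,"wx":0,"wy":0,"wz":0,"claw":1}
  ]
}}

```text
t: 4.45
position: [0.4761, 0.0341, 0.1915]
eef_rot: [0.758, 0.652, -0.001, -0.0]
force: [-5.4, 1.0, 5.0]
grip_width: 0.0146
grip_force: 58.4
```

>>> {"op": "step_arm", "data": {
  "steps": [
    {"x":-0.0175,"y":0,"z":0,"wx":0,"wy":0,"wz":0,"claw":1},
    {"x":-0.0175,"y":0,"z":0,"wx":0,"wy":0,"wz":0,"claw":1},
    {"x":-0.0175,"y":0,"z":0,"wx":0,"wy":0,"wz":0,"claw":1},
    {"x":-0.0175,"y":0,"z":0,"wx":0,"wy":0,"wz":0,"claw":1},
    {"x":-0.0175,"y":0,"z":0,"wx":0,"wy":0,"wz":0,"claw":1},
    {"x":-0.0175,"y":0,"z":0,"wx":0,"wy":0,"wz":0,"claw":1},
    {"x":-0.0175,"y":0,"z":0,"wx":0,"wy":0,"wz":0,"claw":1},
    {"x":-0.0175,"y":0,"z":0,"wx":0,"wy":0,"wz":0,"claw":1},
    {"x":0,"y":0,"z":0,"wx":0,"wy":0,"wz":0,"claw":1},
    {"x":0,"y":0,"z":0,"wx":0,"wy":0,"wz":0,"claw":1}
  ]
}}

```text
t: 5.28
position: [0.4718, 0.0062, 0.1915]
eef_rot: [0.758, 0.652, -0.001, -0.001]
force: [-6.9, -0.7, 5.4]
grip_width: 0.0146
grip_force: 58.6
```

>>> {"op": "step_arm", "data": {
  "steps": [
    {"x":-0.01,"y":0,"z":0,"wx":0,"wy":0,"wz":0,"claw":1},
    {"x":-0.005,"y":0,"z":0,"wx":0,"wy":0,"wz":0,"claw":1},
    {"x":0,"y":0,"z":0,"wx":0,"wy":0,"wz":0,"claw":1},
    {"x":0,"y":0,"z":0,"wx":0,"wy":0,"wz":0,"claw":1}
  ]
}}

```text
t: 5.62
position: [0.4714, 0.0036, 0.1915]
eef_rot: [0.758, 0.652, -0.001, -0.001]
force: [-5.7, 1.7, 4.7]
grip_width: 0.0145
grip_force: 58.6
```

>>> {"op": "step_arm", "data": {
  "steps": [
    {"x":-0.01,"y":0,"z":0,"wx":0,"wy":0,"wz":0,"claw":1},
    {"x":0,"y":0,"z":0,"wx":0,"wy":0,"wz":0,"claw":1},
    {"x":0,"y":0,"z":0,"wx":0,"wy":0,"wz":0,"claw":1}
  ]
}}

```text
t: 5.87
position: [0.4712, 0.0024, 0.1915]
eef_rot: [0.758, 0.653, 0.0, -0.001]
force: [-4.8, 7.0, 5.5]
grip_width: 0.0144
grip_force: 58.7
```

>>> {"op": "step_arm", "data": {
  "steps": [
    {"x":-0.01,"y":0,"z":0,"wx":0,"wy":0,"wz":0,"claw":1},
    {"x":0,"y":0,"z":0,"wx":0,"wy":0,"wz":0,"claw":1},
    {"x":0,"y":0,"z":0,"wx":0,"wy":0,"wz":0,"claw":1}
  ]
}}

```text
t: 6.12
position: [0.4711, 0.002, 0.1915]
eef_rot: [0.757, 0.653, 0.002, -0.002]
force: [-3.1, 16.7, 5.3]
grip_width: 0.0142
grip_force: 58.8
```

The force rose to 17 N against the end stop, so the bolt is fully drawn. I'll release and go up.

>>> {"op": "step_arm", "data": {
  "steps": [
    {"x":0,"y":0,"z":0,"wx":0,"wy":0,"wz":0,"claw":-1},
    {"x":0,"y":0,"z":0,"wx":0,"wy":0,"wz":0,"claw":-1},
    {"x":0,"y":0,"z":0,"wx":0,"wy":0,"wz":0,"claw":-1},
    {"x":0,"y":0,"z":0,"wx":0,"wy":0,"wz":0,"claw":-1},
    {"x":0,"y":0,"z":0,"wx":0,"wy":0,"wz":0,"claw":-1},
    {"x":0,"y":0,"z":0,"wx":0,"wy":0,"wz":0,"claw":-1},
    {"x":0,"y":0,"z":-0.08,"wx":0,"wy":0,"wz":0,"claw":-1},
    {"x":0,"y":0,"z":-0.08,"wx":0,"wy":0,"wz":0,"claw":-1},
    {"x":0,"y":0,"z":-0.08,"wx":0,"wy":0,"wz":0,"claw":-1},
    {"x":0,"y":0,"z":-0.04,"wx":0,"wy":0,"wz":0,"claw":-1},
    {"x":0,"y":0,"z":0,"wx":0,"wy":0,"wz":0,"claw":-1}
  ]
}}

```text
t: 7.03
position: [0.4725, -0.0009, 0.2491]
eef_rot: [0.758, 0.652, 0.001, 0.001]
force: [0.3, 0.1, 1.0]
grip_width: 0.0855
grip_force: 0.0
```

```bash
python3 g.py .4902 .1208 .191 1.422
```

```text
t 7.03 pos [ 0.4725 -0.0009  0.2491] shift [ 0.6153 -0.0038  0.29  ] turn [ 0.0018  0.0003 -0.0004] F [0.3 0.1 1. ] w 0.0855 j [-0.28 -0.29 -0.29  1.57 -0.    1.44]
```

>>> {"op": "step_arm", "data": {
  "steps": [
    {"x":0.123,"y":0,"z":0,"wx":0,"wy":0,"wz":0,"claw":-1},
    {"x":0.123,"y":0,"z":0,"wx":0,"wy":0,"wz":0,"claw":-1},
    {"x":0.123,"y":0,"z":0,"wx":0,"wy":0,"wz":0,"claw":-1},
    {"x":0.123,"y":0,"z":0,"wx":0,"wy":0,"wz":0,"claw":-1},
    {"x":0.123,"y":-0.004,"z":0,"wx":0,"wy":0,"wz":0,"claw":-1},
    {"x":0,"y":0,"z":0,"wx":0,"wy":0,"wz":0,"claw":-1},
    {"x":0,"y":0,"z":0.058,"wx":0,"wy":0,"wz":0,"claw":-1},
    {"x":0,"y":0,"z":0.058,"wx":0,"wy":0,"wz":0,"claw":-1},
    {"x":0,"y":0,"z":0.058,"wx":0,"wy":0,"wz":0,"claw":-1},
    {"x":0,"y":0,"z":0.058,"wx":0,"wy":0,"wz":0,"claw":-1},
    {"x":0,"y":0,"z":0.055,"wx":0,"wy":0,"wz":0,"claw":-1},
    {"x":0,"y":0,"z":0,"wx":0,"wy":0,"wz":0,"claw":-1}
  ]
}}

```text
t: 8.03
position: [0.4878, 0.1206, 0.1866]
eef_rot: [0.758, 0.652, -0.002, -0.001]
force: [-0.7, 0.7, 0.2]
grip_width: 0.0855
grip_force: 0.0
```

```bash
python3 g.py .4902 .1208 .191 1.422
```

```text
t 8.03 pos [0.4878 0.1206 0.1866] shift [ 0.0029  0.0114 -0.022 ] turn [-0.0025  0.0004 -0.0009] F [-0.7  0.7  0.2] w 0.0855 j [-0.02 -0.19 -0.32  1.45 -0.    1.7 ]
```

>>> {"op": "step_arm", "data": {
  "steps": [
    {"x":0.003,"y":0.01,"z":-0.02,"wx":0,"wy":0,"wz":0,"claw":-1},
    {"x":0,"y":0,"z":0,"wx":0,"wy":0,"wz":0,"claw":-1},
    {"x":0,"y":0,"z":0,"wx":0,"wy":0,"wz":0,"claw":1},
    {"x":0,"y":0,"z":0,"wx":0,"wy":0,"wz":0,"claw":1},
    {"x":0,"y":0,"z":0,"wx":0,"wy":0,"wz":0,"claw":1},
    {"x":0,"y":0,"z":0,"wx":0,"wy":0,"wz":0,"claw":1},
    {"x":0,"y":0,"z":0,"wx":0,"wy":0,"wz":0,"claw":1},
    {"x":0,"y":0,"z":0,"wx":0,"wy":0,"wz":0,"claw":1},
    {"x":0,"y":0,"z":0,"wx":0,"wy":0,"wz":0,"claw":1},
    {"x":0,"y":0,"z":0,"wx":0,"wy":0,"wz":0,"claw":1},
    {"x":0,"y":0,"z":0,"wx":0,"wy":0,"wz":0,"claw":1}
  ]
}}

```text
t: 8.95
position: [0.4913, 0.1214, 0.1941]
eef_rot: [0.758, 0.652, 0.0, 0.0]
force: [-1.0, 0.4, 2.9]
grip_width: 0.0186
grip_force: 58.5
```

```bash
python3 g.py .4902 .1208 .191 1.422
```

```text
t 8.95 pos [0.4913 0.1214 0.1941] shift [-0.0038 -0.005   0.0155] turn [ 0.0002  0.     -0.0003] F [-1.   0.4  2.9] w 0.0186 j [-0.02 -0.19 -0.3   1.46 -0.    1.7 ]
```

>>> {"op": "step_arm", "data": {
  "steps": [
    {"x":0.0022,"y":0.0569,"z":0,"wx":0,"wy":0,"wz":-0.05,"claw":1},
    {"x":0.0022,"y":0.0569,"z":0,"wx":0,"wy":0,"wz":-0.05,"claw":1},
    {"x":0.0022,"y":0.0569,"z":0,"wx":0,"wy":0,"wz":-0.05,"claw":1},
    {"x":0.0022,"y":0.0569,"z":0,"wx":0,"wy":0,"wz":-0.05,"claw":1},
    {"x":0,"y":0,"z":0,"wx":0,"wy":0,"wz":0,"claw":1},
    {"x":0,"y":0,"z":0,"wx":0,"wy":0,"wz":0,"claw":1}
  ]
}}

```text
t: 9.45
position: [0.5371, 0.1219, 0.1941]
eef_rot: [0.647, 0.763, 0.0, 0.0]
force: [0.3, 1.8, 3.3]
grip_width: 0.0186
grip_force: 58.9
```

```bash
python3 g.py .5372 .1255 .194 1.736
```

```text
t 9.45 pos [0.5371 0.1219 0.1941] shift [0.0176 0.0033 0.0005] turn [ 0.0005 -0.0002 -0.0007] F [0.3 1.8 3.3] w 0.0186 j [-0.01 -0.05 -0.17  1.45  0.    1.39]
```

>>> {"op": "step_arm", "data": {
  "steps": [
    {"x":0.0022,"y":0.0569,"z":0,"wx":0,"wy":0,"wz":-0.05,"claw":1},
    {"x":0.0022,"y":0.0569,"z":0,"wx":0,"wy":0,"wz":-0.05,"claw":1},
    {"x":0.0022,"y":0.0569,"z":0,"wx":0,"wy":0,"wz":-0.05,"claw":1},
    {"x":0.0022,"y":0.0569,"z":0,"wx":0,"wy":0,"wz":-0.05,"claw":1},
    {"x":0.0022,"y":0.0569,"z":0,"wx":0,"wy":0,"wz":-0.05,"claw":1},
    {"x":0.0022,"y":0.0569,"z":0,"wx":0,"wy":0,"wz":-0.05,"claw":1},
    {"x":0.0022,"y":0.0569,"z":0,"wx":0,"wy":0,"wz":-0.05,"claw":1},
    {"x":0.0022,"y":0.0569,"z":0,"wx":0,"wy":0,"wz":-0.05,"claw":1},
    {"x":0,"y":0,"z":0,"wx":0,"wy":0,"wz":0,"claw":1}
  ]
}}

```text
t: 10.2
position: [0.6174, 0.1637, 0.1942]
eef_rot: [0.378, 0.926, 0.0, 0.001]
force: [4.0, -0.7, 2.6]
grip_width: 0.0182
grip_force: 59.0
```

>>> {"op": "step_arm", "data": {
  "steps": [
    {"x":0.0022,"y":0.0569,"z":0,"wx":0,"wy":0,"wz":-0.05,"claw":1},
    {"x":0.0022,"y":0.0569,"z":0,"wx":0,"wy":0,"wz":-0.05,"claw":1},
    {"x":0.0022,"y":0.0569,"z":0,"wx":0,"wy":0,"wz":-0.05,"claw":1},
    {"x":0.0022,"y":0.0569,"z":0,"wx":0,"wy":0,"wz":-0.05,"claw":1},
    {"x":0.0022,"y":0.0569,"z":0,"wx":0,"wy":0,"wz":-0.05,"claw":1},
    {"x":0.0022,"y":0.0569,"z":0,"wx":0,"wy":0,"wz":-0.05,"claw":1},
    {"x":0.0022,"y":0.0569,"z":0,"wx":0,"wy":0,"wz":-0.05,"claw":1},
    {"x":0.0022,"y":0.0569,"z":0,"wx":0,"wy":0,"wz":-0.05,"claw":1},
    {"x":0,"y":0,"z":0,"wx":0,"wy":0,"wz":0,"claw":1},
    {"x":0,"y":0,"z":0,"wx":0,"wy":0,"wz":0,"claw":1}
  ]
}}

```text
t: 11.03
position: [0.658, 0.2435, 0.1943]
eef_rot: [0.076, 0.997, 0.0, 0.002]
force: [11.5, 1.6, -0.5]
grip_width: 0.0186
grip_force: 58.9
```

Bar is at about 90° (bearing −8.4°, matching the mixer yaw). Next I'll release, rise and find the pot.

>>> {"op": "step_arm", "data": {
  "steps": [
    {"x":0,"y":0,"z":0,"wx":0,"wy":0,"wz":0,"claw":-1},
    {"x":0,"y":0,"z":0,"wx":0,"wy":0,"wz":0,"claw":-1},
    {"x":0,"y":0,"z":0,"wx":0,"wy":0,"wz":0,"claw":-1},
    {"x":0,"y":0,"z":0,"wx":0,"wy":0,"wz":0,"claw":-1},
    {"x":0,"y":0,"z":0,"wx":0,"wy":0,"wz":0,"claw":-1},
    {"x":0,"y":0,"z":0,"wx":0,"wy":0,"wz":0,"claw":-1},
    {"x":0,"y":0,"z":-0.08,"wx":0,"wy":0,"wz":0,"claw":-1},
    {"x":0,"y":0,"z":-0.08,"wx":0,"wy":0,"wz":0,"claw":-1},
    {"x":0,"y":0,"z":-0.08,"wx":0,"wy":0,"wz":0,"claw":-1},
    {"x":0,"y":0,"z":-0.06,"wx":0,"wy":0,"wz":0,"claw":-1},
    {"x":0,"y":0,"z":0,"wx":0,"wy":0,"wz":0,"claw":-1}
  ]
}}

```text
t: 11.95
position: [0.6572, 0.2433, 0.2571]
eef_rot: [0.075, 0.997, 0.0, 0.002]
force: [0.3, -0.5, 0.2]
grip_width: 0.0856
grip_force: 0.0
```

```bash
python3 g.py .498 .175 .254 1.422
python3 - <<'E'
from bench import *
import cv2,pickle,numpy as np
C={n:read_camera(n) for n in('top','side')};[pickle.dump(C[n],open(n+'1.pkl','wb')) for n in C]
a=C['top']['image'][140:260,140:260];b=C['side']['image'][165:300,175:310]
cv2.imwrite('pics/p2.png',np.hstack([cv2.resize(x,(400,400),interpolation=cv2.INTER_CUBIC) for x in(a,b)]))
E
```

```text
t 11.95 pos [0.6572 0.2433 0.2571] shift [ 0.7365 -0.4561  0.012 ] turn [0.0026 0.0014 0.9996] F [ 0.3 -0.5  0.2] w 0.0856 j [ 0.17  0.43  0.47  1.61 -0.    0.32]
```

View pics/p2.png

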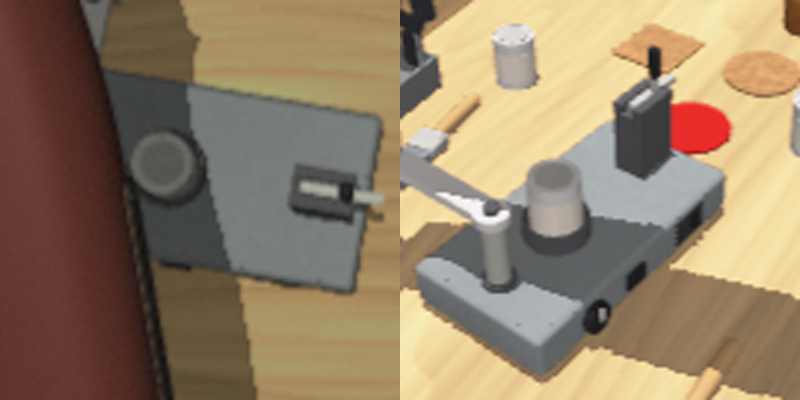

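The bar is swung away past its hinge (490,210), the bolt is drawn to the right and the pot is uncovered. The lid is at about (165,163) in the top view and (154,172) in the side view. Round mat is at (362,73) in the side view.

Run:
```python
from h import *
t=lambda u,v:np.array([139.5+(u+.5)/3.3333]*1+[139.5+(v+.5)/3.3333])
s=lambda u,v:np.array([174.5+(u+.5)/2.963,164.5+(v+.5)/2.963])
print('pot lid',tri(t(165,163),s(154,172)),at_z('top',t(165,163),.139))
print('bolt',tri(t(346,187),s(254,48)))
hs=cv2.cvtColor(C['top']['image'],cv2.COLOR_BGR2HSV)
# mat by texture colour: saturation vs table inside window
w=hs[185:230,305:355];tb=np.median(hs[185:188,305:355].reshape(-1,3),0);print(tb,hs[207,330])
m=((w[...,2].astype(int)<tb[2]-15)&(w[...,1]>tb[1]+20)).astype(np.uint8)
m=cv2.morphologyEx(m,cv2.MORPH_CLOSE,np.ones((5,5)))
c=max(cv2.findContours(m,0,1)[0],key=cv2.contourArea);(u,v),r=cv2.minEnclosingCircle(c)
print(u+305,v+185,r,at_z('top',(u+305,v+185),.006)); print('mat tri',tri(np.array([u+305,v+185]),s(362,73)))
```

```text
pot lid (array([0.49864707, 0.17347219, 0.13975921]), np.float64(0.10738098812464614)) [0.49840991 0.17339078]
bolt (array([0.47266338, 0.00210588, 0.20464433]), np.float64(0.3699478901803559))
[ 20.  105.5 154. ] [ 15 138 137]
329.37867736816406 206.83823585510254 15.850518226623535 [ 0.45461504 -0.29226799]
mat tri (array([ 0.45463375, -0.29309491,  0.00182671]), np.float64(0.07721426613386484))
```

>>> {"op": "step_arm", "data": {
  "steps": [
    {"x":0,"y":0,"z":0,"wx":0,"wy":0,"wz":0.077,"claw":-1},
    {"x":0,"y":0,"z":0,"wx":0,"wy":0,"wz":0.077,"claw":-1},
    {"x":0,"y":0,"z":0,"wx":0,"wy":0,"wz":0.077,"claw":-1},
    {"x":0,"y":0,"z":0,"wx":0,"wy":0,"wz":0.077,"claw":-1},
    {"x":0,"y":0,"z":0,"wx":0,"wy":0,"wz":0.077,"claw":-1},
    {"x":0,"y":0,"z":0,"wx":0,"wy":0,"wz":0.077,"claw":-1},
    {"x":0,"y":0,"z":0,"wx":0,"wy":0,"wz":0.077,"claw":-1},
    {"x":0,"y":0,"z":0,"wx":0,"wy":0,"wz":0.077,"claw":-1},
    {"x":0,"y":0,"z":0,"wx":0,"wy":0,"wz":0.077,"claw":-1},
    {"x":0,"y":0,"z":0,"wx":0,"wy":0,"wz":0.077,"claw":-1},
    {"x":0,"y":0,"z":0,"wx":0,"wy":0,"wz":0.077,"claw":-1},
    {"x":0,"y":0,"z":0,"wx":0,"wy":0,"wz":0.077,"claw":-1}
  ]
}}

```text
t: 13.05
position: [0.6558, 0.2431, 0.252]
eef_rot: [0.72, 0.694, -0.001, -0.001]
force: [0.1, -0.4, 0.2]
grip_width: 0.0855
grip_force: 0.0
```

>>> {"op": "step_arm", "data": {
  "steps": [
    {"x":0,"y":0,"z":0,"wx":0,"wy":0,"wz":0.076,"claw":-1},
    {"x":-0.077,"y":-0.123,"z":0,"wx":0,"wy":0,"wz":0,"claw":-1},
    {"x":-0.077,"y":-0.123,"z":0,"wx":0,"wy":0,"wz":0,"claw":-1},
    {"x":-0.077,"y":-0.123,"z":0,"wx":0,"wy":0,"wz":0,"claw":-1},
    {"x":-0.077,"y":-0.123,"z":0,"wx":0,"wy":0,"wz":0,"claw":-1},
    {"x":-0.077,"y":-0.123,"z":0,"wx":0,"wy":0,"wz":0,"claw":-1},
    {"x":-0.077,"y":-0.123,"z":0,"wx":0,"wy":0,"wz":0,"claw":-1},
    {"x":0,"y":0,"z":0,"wx":0,"wy":0,"wz":0,"claw":-1},
    {"x":0,"y":0,"z":0,"wx":0,"wy":0,"wz":0,"claw":-1},
    {"x":0,"y":0,"z":0,"wx":0,"wy":0,"wz":0,"claw":-1}
  ]
}}

```text
t: 13.88
position: [0.4968, 0.1738, 0.2532]
eef_rot: [0.758, 0.652, -0.0, -0.0]
force: [-1.3, 0.3, -0.5]
grip_width: 0.0858
grip_force: 0.0
```

```bash
python3 g.py .498 .174 .121 1.422
```

```text
t 13.88 pos [0.4968 0.1738 0.2532] shift [0.0021 0.0058 0.661 ] turn [-0.0001  0.     -0.0005] F [-1.3  0.3 -0.5] w 0.0858 j [ 0.09 -0.12 -0.13  1.56 -0.    1.81]
```

>>> {"op": "step_arm", "data": {
  "steps": [
    {"x":0.002,"y":0.006,"z":0.06,"wx":0,"wy":0,"wz":0,"claw":-1},
    {"x":0,"y":0,"z":0.06,"wx":0,"wy":0,"wz":0,"claw":-1},
    {"x":0,"y":0,"z":0.06,"wx":0,"wy":0,"wz":0,"claw":-1},
    {"x":0,"y":0,"z":0.06,"wx":0,"wy":0,"wz":0,"claw":-1},
    {"x":0,"y":0,"z":0.06,"wx":0,"wy":0,"wz":0,"claw":-1},
    {"x":0,"y":0,"z":0.06,"wx":0,"wy":0,"wz":0,"claw":-1},
    {"x":0,"y":0,"z":0.06,"wx":0,"wy":0,"wz":0,"claw":-1},
    {"x":0,"y":0,"z":0.06,"wx":0,"wy":0,"wz":0,"claw":-1},
    {"x":0,"y":0,"z":0.06,"wx":0,"wy":0,"wz":0,"claw":-1},
    {"x":0,"y":0,"z":0.06,"wx":0,"wy":0,"wz":0,"claw":-1},
    {"x":0,"y":0,"z":0.06,"wx":0,"wy":0,"wz":0,"claw":-1},
    {"x":0,"y":0,"z":0,"wx":0,"wy":0,"wz":0,"claw":-1}
  ]
}}

```text
t: 14.88
position: [0.4965, 0.1738, 0.1189]
eef_rot: [0.758, 0.652, -0.001, -0.001]
force: [-0.6, -0.3, -0.6]
grip_width: 0.0851
grip_force: 0.0
```

```bash
python3 g.py .498 .174 .121 1.422
```

```text
t 14.88 pos [0.4965 0.1738 0.1189] shift [ 0.0021  0.0072 -0.0106] turn [-0.0022  0.0006 -0.0004] F [-0.6 -0.3 -0.6] w 0.0851 j [ 0.09 -0.1  -0.35  1.32 -0.    1.81]
```

>>> {"op": "step_arm", "data": {
  "steps": [
    {"x":0.002,"y":0.003,"z":0,"wx":0,"wy":0,"wz":0,"claw":-1},
    {"x":0,"y":0,"z":0,"wx":0,"wy":0,"wz":0,"claw":-1},
    {"x":0,"y":0,"z":0,"wx":0,"wy":0,"wz":0,"claw":1},
    {"x":0,"y":0,"z":0,"wx":0,"wy":0,"wz":0,"claw":1},
    {"x":0,"y":0,"z":0,"wx":0,"wy":0,"wz":0,"claw":1},
    {"x":0,"y":0,"z":0,"wx":0,"wy":0,"wz":0,"claw":1},
    {"x":0,"y":0,"z":0,"wx":0,"wy":0,"wz":0,"claw":1},
    {"x":0,"y":0,"z":0,"wx":0,"wy":0,"wz":0,"claw":1},
    {"x":0,"y":0,"z":0,"wx":0,"wy":0,"wz":0,"claw":1}
  ]
}}

```text
t: 15.63
position: [0.499, 0.1743, 0.1229]
eef_rot: [0.758, 0.652, 0.001, 0.0]
force: [-0.7, 0.2, 5.5]
grip_width: 0.0567
grip_force: 64.0
```

```bash
python3 g.py .498 .174 .121 1.422
```

```text
t 15.63 pos [0.499  0.1743 0.1229] shift [-0.0023 -0.0048  0.0093] turn [ 0.0009 -0.0002 -0.0003] F [-0.7  0.2  5.5] w 0.0567 j [ 0.09 -0.1  -0.35  1.32 -0.    1.81]
```

>>> {"op": "step_arm", "data": {
  "steps": [
    {"x":0,"y":0,"z":-0.03,"wx":0,"wy":0,"wz":0,"claw":1},
    {"x":0,"y":0,"z":-0.05,"wx":0,"wy":0,"wz":0,"claw":1},
    {"x":0,"y":0,"z":-0.08,"wx":0,"wy":0,"wz":0,"claw":1},
    {"x":0,"y":0,"z":-0.09,"wx":0,"wy":0,"wz":0,"claw":1},
    {"x":0,"y":0,"z":-0.1,"wx":0,"wy":0,"wz":0,"claw":1},
    {"x":0,"y":0,"z":-0.1,"wx":0,"wy":0,"wz":0,"claw":1},
    {"x":0,"y":0,"z":-0.1,"wx":0,"wy":0,"wz":0,"claw":1},
    {"x":0,"y":0,"z":-0.1,"wx":0,"wy":0,"wz":0,"claw":1},
    {"x":0,"y":0,"z":-0.1,"wx":0,"wy":0,"wz":0,"claw":1},
    {"x":0,"y":0,"z":-0.08,"wx":0,"wy":0,"wz":0,"claw":1},
    {"x":0,"y":0,"z":-0.04,"wx":0,"wy":0,"wz":0,"claw":1},
    {"x":0,"y":0,"z":0,"wx":0,"wy":0,"wz":0,"claw":1}
  ]
}}

```text
t: 16.63
position: [0.4991, 0.1743, 0.298]
eef_rot: [0.758, 0.652, 0.001, 0.001]
force: [0.0, -0.2, -3.7]
grip_width: 0.0572
grip_force: 64.8
```

```bash
python3 g.py .4546 -.2924 .29 1.422
```

```text
t 16.63 pos [0.4991 0.1743 0.298 ] shift [-2.3408  0.1267  0.0394] turn [ 0.0018 -0.0003 -0.0003] F [ 0.  -0.2 -3.7] w 0.0572 j [ 0.09 -0.1  -0.03  1.64 -0.    1.81]
```

>>> {"op": "step_arm", "data": {
  "steps": [
    {"x":-0.03,"y":0,"z":0,"wx":0,"wy":0,"wz":0,"claw":1},
    {"x":-0.06,"y":0,"z":0,"wx":0,"wy":0,"wz":0,"claw":1},
    {"x":-0.09,"y":0.007,"z":0,"wx":0,"wy":0,"wz":0,"claw":1},
    {"x":-0.12,"y":0.007,"z":0,"wx":0,"wy":0,"wz":0,"claw":1},
    {"x":-0.12,"y":0.007,"z":0,"wx":0,"wy":0,"wz":0,"claw":1},
    {"x":-0.12,"y":0.007,"z":0,"wx":0,"wy":0,"wz":0,"claw":1},
    {"x":-0.12,"y":0.007,"z":0,"wx":0,"wy":0,"wz":0,"claw":1},
    {"x":-0.12,"y":0.007,"z":0,"wx":0,"wy":0,"wz":0,"claw":1},
    {"x":-0.12,"y":0.007,"z":0,"wx":0,"wy":0,"wz":0,"claw":1},
    {"x":-0.12,"y":0.007,"z":0,"wx":0,"wy":0,"wz":0,"claw":1},
    {"x":-0.12,"y":0.007,"z":0,"wx":0,"wy":0,"wz":0,"claw":1},
    {"x":-0.12,"y":0.007,"z":0,"wx":0,"wy":0,"wz":0,"claw":1}
  ]
}}

```text
t: 17.63
position: [0.4736, -0.0788, 0.2945]
eef_rot: [0.758, 0.652, -0.001, -0.001]
force: [-0.0, 0.2, -3.7]
grip_width: 0.0569
grip_force: 64.8
```

>>> {"op": "step_arm", "data": {
  "steps": [
    {"x":-0.12,"y":0.007,"z":0,"wx":0,"wy":0,"wz":0,"claw":1},
    {"x":-0.12,"y":0.007,"z":0,"wx":0,"wy":0,"wz":0,"claw":1},
    {"x":-0.12,"y":0.007,"z":0,"wx":0,"wy":0,"wz":0,"claw":1},
    {"x":-0.12,"y":0.007,"z":0,"wx":0,"wy":0,"wz":0,"claw":1},
    {"x":-0.12,"y":0.007,"z":0,"wx":0,"wy":0,"wz":0,"claw":1},
    {"x":-0.12,"y":0.007,"z":0,"wx":0,"wy":0,"wz":0,"claw":1},
    {"x":-0.12,"y":0.007,"z":0,"wx":0,"wy":0,"wz":0,"claw":1},
    {"x":-0.11,"y":0,"z":0,"wx":0,"wy":0,"wz":0,"claw":1},
    {"x":-0.08,"y":0,"z":0,"wx":0,"wy":0,"wz":0,"claw":1},
    {"x":-0.05,"y":0,"z":0,"wx":0,"wy":0,"wz":0,"claw":1},
    {"x":0,"y":0,"z":0,"wx":0,"wy":0,"wz":0,"claw":1},
    {"x":0,"y":0,"z":0,"wx":0,"wy":0,"wz":0,"claw":1}
  ]
}}

```text
t: 18.63
position: [0.452, -0.2919, 0.2954]
eef_rot: [0.758, 0.652, 0.0, -0.001]
force: [-0.2, 0.5, -4.2]
grip_width: 0.0569
grip_force: 64.8
```

```bash
python3 g.py .4546 -.2924 .066 1.422
```

```text
t 18.63 pos [ 0.452  -0.2919  0.2954] shift [-0.0014  0.0139  1.1471] turn [-0.0005 -0.0006 -0.0008] F [-0.2  0.5 -4.2] w 0.0569 j [-0.82 -0.07 -0.01  1.63  0.    0.9 ]
```

>>> {"op": "step_arm", "data": {
  "steps": [
    {"x":0,"y":0.013,"z":0.05,"wx":0,"wy":0,"wz":0,"claw":1},
    {"x":0,"y":0,"z":0.09,"wx":0,"wy":0,"wz":0,"claw":1},
    {"x":0,"y":0,"z":0.13,"wx":0,"wy":0,"wz":0,"claw":1},
    {"x":0,"y":0,"z":0.13,"wx":0,"wy":0,"wz":0,"claw":1},
    {"x":0,"y":0,"z":0.13,"wx":0,"wy":0,"wz":0,"claw":1},
    {"x":0,"y":0,"z":0.13,"wx":0,"wy":0,"wz":0,"claw":1},
    {"x":0,"y":0,"z":0.13,"wx":0,"wy":0,"wz":0,"claw":1},
    {"x":0,"y":0,"z":0.13,"wx":0,"wy":0,"wz":0,"claw":1},
    {"x":0,"y":0,"z":0.08,"wx":0,"wy":0,"wz":0,"claw":1},
    {"x":0,"y":0,"z":0.04,"wx":0,"wy":0,"wz":0,"claw":1},
    {"x":0,"y":0,"z":0,"wx":0,"wy":0,"wz":0,"claw":1},
    {"x":0,"y":0,"z":0,"wx":0,"wy":0,"wz":0,"claw":1}
  ]
}}

```text
t: 19.63
position: [0.4553, -0.2919, 0.0882]
eef_rot: [0.758, 0.653, -0.0, 0.0]
force: [0.1, 0.6, -2.7]
grip_width: 0.057
grip_force: 65.0
```

```bash
python3 g.py .4546 -.2924 .066 1.422
python3 - <<'E'
from bench import *
import cv2,numpy as np
a=read_camera('top')['image'][150:270,270:390];b=read_camera('side')['image'][100:220,230:350]
cv2.imwrite('pics/p3.png',np.hstack([cv2.resize(x,(400,400),interpolation=cv2.INTER_CUBIC) for x in(a,b)]))
E
```

```text
t 19.63 pos [ 0.4553 -0.2919  0.0882] shift [-0.0028 -0.003   0.1111] turn [0.0001 0.0001 0.0002] F [ 0.1  0.6 -2.7] w 0.057 j [-0.81 -0.04 -0.35  1.25 -0.    0.91]
```

View pics/p3.png

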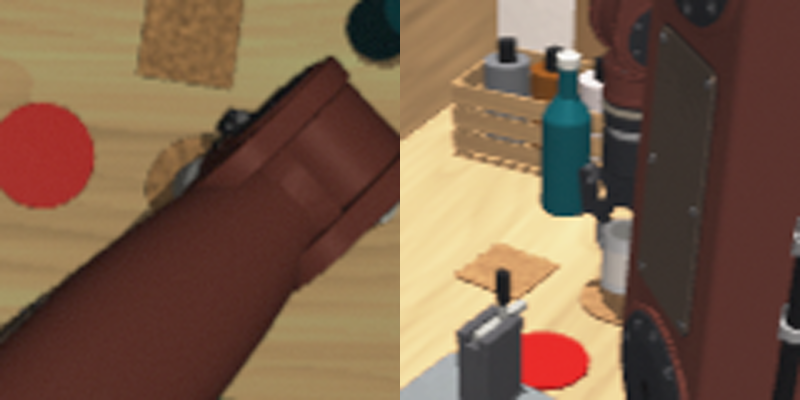

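The pot hangs upright over the round mat at (610,300), mostly behind the arm. I'll lower gently.

>>> {"op": "step_arm", "data": {
  "steps": [
    {"x":-0.003,"y":-0.003,"z":0.03,"wx":0,"wy":0,"wz":0,"claw":1},
    {"x":0,"y":0,"z":0.03,"wx":0,"wy":0,"wz":0,"claw":1},
    {"x":0,"y":0,"z":0.02,"wx":0,"wy":0,"wz":0,"claw":1},
    {"x":0,"y":0,"z":0.012,"wx":0,"wy":0,"wz":0,"claw":1},
    {"x":0,"y":0,"z":0,"wx":0,"wy":0,"wz":0,"claw":1},
    {"x":0,"y":0,"z":0,"wx":0,"wy":0,"wz":0,"claw":1},
    {"x":0,"y":0,"z":0,"wx":0,"wy":0,"wz":0,"claw":1}
  ]
}}

```text
t: 20.32
position: [0.4544, -0.2931, 0.0696]
eef_rot: [0.758, 0.652, -0.0, 0.0]
force: [0.1, -0.7, -4.5]
grip_width: 0.0569
grip_force: 65.0
```

>>> {"op": "step_arm", "data": {
  "steps": [
    {"x":0,"y":0,"z":0.006,"wx":0,"wy":0,"wz":0,"claw":1},
    {"x":0,"y":0,"z":0,"wx":0,"wy":0,"wz":0,"claw":1},
    {"x":0,"y":0,"z":0,"wx":0,"wy":0,"wz":0,"claw":1}
  ]
}}

```text
t: 20.57
position: [0.4543, -0.293, 0.0684]
eef_rot: [0.758, 0.652, -0.0, 0.0]
force: [-0.4, 0.2, -4.8]
grip_width: 0.0566
grip_force: 65.0
```

>>> {"op": "step_arm", "data": {
  "steps": [
    {"x":0,"y":0,"z":0.006,"wx":0,"wy":0,"wz":0,"claw":1},
    {"x":0,"y":0,"z":0.006,"wx":0,"wy":0,"wz":0,"claw":1},
    {"x":0,"y":0,"z":0,"wx":0,"wy":0,"wz":0,"claw":1},
    {"x":0,"y":0,"z":0,"wx":0,"wy":0,"wz":0,"claw":1}
  ]
}}

```text
t: 20.9
position: [0.4543, -0.2929, 0.0658]
eef_rot: [0.758, 0.652, -0.0, -0.0]
force: [-0.7, -0.6, -3.8]
grip_width: 0.0571
grip_force: 65.0
```

>>> {"op": "step_arm", "data": {
  "steps": [
    {"x":0,"y":0,"z":0.005,"wx":0,"wy":0,"wz":0,"claw":1},
    {"x":0,"y":0,"z":0,"wx":0,"wy":0,"wz":0,"claw":1},
    {"x":0,"y":0,"z":0,"wx":0,"wy":0,"wz":0,"claw":1}
  ]
}}

```text
t: 21.15
position: [0.4544, -0.293, 0.0649]
eef_rot: [0.758, 0.652, -0.0, 0.0]
force: [-0.1, -0.1, -3.5]
grip_width: 0.057
grip_force: 65.3
```

>>> {"op": "step_arm", "data": {
  "steps": [
    {"x":0,"y":0,"z":0.005,"wx":0,"wy":0,"wz":0,"claw":1},
    {"x":0,"y":0,"z":0,"wx":0,"wy":0,"wz":0,"claw":1},
    {"x":0,"y":0,"z":0,"wx":0,"wy":0,"wz":0,"claw":1}
  ]
}}

```text
t: 21.4
position: [0.4544, -0.293, 0.0649]
eef_rot: [0.758, 0.652, -0.0, 0.0]
force: [-2.8, 3.1, 5.3]
grip_width: 0.0568
grip_force: 66.2
```

>>> {"op": "step_arm", "data": {
  "steps": [
    {"x":0,"y":0,"z":0.004,"wx":0,"wy":0,"wz":0,"claw":1},
    {"x":0,"y":0,"z":0,"wx":0,"wy":0,"wz":0,"claw":1},
    {"x":0,"y":0,"z":0,"wx":0,"wy":0,"wz":0,"claw":1}
  ]
}}

```text
t: 21.65
position: [0.4544, -0.293, 0.0649]
eef_rot: [0.758, 0.652, -0.0, 0.0]
force: [-6.5, 5.0, 13.0]
grip_width: 0.0568
grip_force: 66.8
```

The pot is on the mat at TCP z 64.9 mm, as predicted. I'll ease the pressure, open and retreat straight up.

>>> {"op": "step_arm", "data": {
  "steps": [
    {"x":0,"y":0,"z":-0.004,"wx":0,"wy":0,"wz":0,"claw":1},
    {"x":0,"y":0,"z":0,"wx":0,"wy":0,"wz":0,"claw":-1},
    {"x":0,"y":0,"z":0,"wx":0,"wy":0,"wz":0,"claw":-1},
    {"x":0,"y":0,"z":0,"wx":0,"wy":0,"wz":0,"claw":-1},
    {"x":0,"y":0,"z":0,"wx":0,"wy":0,"wz":0,"claw":-1},
    {"x":0,"y":0,"z":0,"wx":0,"wy":0,"wz":0,"claw":-1},
    {"x":0,"y":0,"z":0,"wx":0,"wy":0,"wz":0,"claw":-1}
  ]
}}

```text
t: 22.23
position: [0.4543, -0.293, 0.0639]
eef_rot: [0.758, 0.652, -0.0, 0.0]
force: [-0.0, 0.3, 0.6]
grip_width: 0.0853
grip_force: 0.0
```

>>> {"op": "step_arm", "data": {
  "steps": [
    {"x":0,"y":0,"z":-0.04,"wx":0,"wy":0,"wz":0,"claw":-1},
    {"x":0,"y":0,"z":-0.06,"wx":0,"wy":0,"wz":0,"claw":-1},
    {"x":0,"y":0,"z":-0.08,"wx":0,"wy":0,"wz":0,"claw":-1},
    {"x":0,"y":0,"z":-0.1,"wx":0,"wy":0,"wz":0,"claw":-1},
    {"x":0,"y":0,"z":-0.1,"wx":0,"wy":0,"wz":0,"claw":-1},
    {"x":0,"y":0,"z":-0.1,"wx":0,"wy":0,"wz":0,"claw":-1},
    {"x":0,"y":0,"z":-0.1,"wx":0,"wy":0,"wz":0,"claw":-1},
    {"x":0,"y":0,"z":-0.1,"wx":0,"wy":0,"wz":0,"claw":-1},
    {"x":0,"y":0,"z":-0.1,"wx":0,"wy":0,"wz":0,"claw":-1},
    {"x":0,"y":0,"z":-0.1,"wx":0,"wy":0,"wz":0,"claw":-1},
    {"x":0,"y":0,"z":-0.05,"wx":0,"wy":0,"wz":0,"claw":-1},
    {"x":0,"y":0,"z":0,"wx":0,"wy":0,"wz":0,"claw":-1}
  ]
}}

```text
t: 23.23
position: [0.4551, -0.2938, 0.2534]
eef_rot: [0.758, 0.652, 0.0, 0.002]
force: [1.1, -0.5, 0.2]
grip_width: 0.0854
grip_force: 0.0
```

>>> {"op": "step_arm", "data": {
  "steps": [
    {"x":0.15,"y":0,"z":-0.03,"wx":0,"wy":0,"wz":0,"claw":-1},
    {"x":0.15,"y":0,"z":-0.03,"wx":0,"wy":0,"wz":0,"claw":-1},
    {"x":0.15,"y":0,"z":-0.03,"wx":0,"wy":0,"wz":0,"claw":-1},
    {"x":0.15,"y":0,"z":0,"wx":0,"wy":0,"wz":0,"claw":-1},
    {"x":0.15,"y":0,"z":0,"wx":0,"wy":0,"wz":0,"claw":-1},
    {"x":0.15,"y":0,"z":0,"wx":0,"wy":0,"wz":0,"claw":-1},
    {"x":0.1,"y":0,"z":0,"wx":0,"wy":0,"wz":0,"claw":-1},
    {"x":0.05,"y":0,"z":0,"wx":0,"wy":0,"wz":0,"claw":-1},
    {"x":0,"y":0,"z":0,"wx":0,"wy":0,"wz":0,"claw":-1},
    {"x":0,"y":0,"z":0,"wx":0,"wy":0,"wz":0,"claw":-1}
  ]
}}

```text
t: 24.07
position: [0.4855, -0.0854, 0.2673]
eef_rot: [0.758, 0.653, -0.0, -0.0]
force: [0.0, -0.4, 0.6]
grip_width: 0.0855
grip_force: 0.0
```

Run:
```python
from bench import *
import cv2,numpy as np
a=read_camera('top')['image'];b=read_camera('side')['image'][80:272,200:456]
cv2.imwrite('pics/p4.png',np.hstack([cv2.resize(x,(400,300),interpolation=cv2.INTER_CUBIC) for x in(a[80:272,140:396],b)]))
```

```text
(no output)
```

View pics/p4.png

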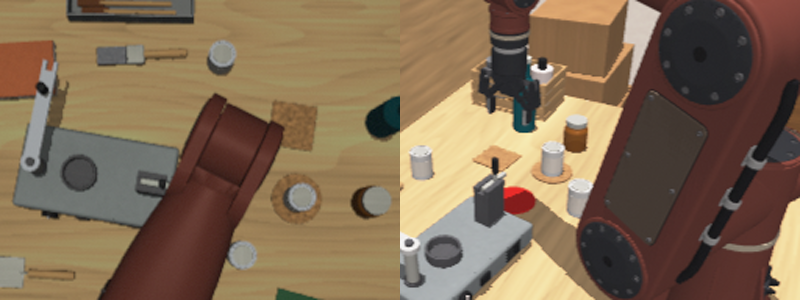

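The pot stands upright in the middle of the round mat: (297,197) in the top view, (552,165) in the side view. The bar is open, from the hinge (30,162) to (45,70), the bolt is still drawn, and the other things in view are where they were. The robot is clear, so I'll hand in.

```bash
python3 -c "
from bench import *
print(close_job())"
```

```text
the job is handed in; nothing more can be done
None
```

The job is handed in at about 24 s: the bolt is drawn to its stop, the bar is open about 90°, and the last pictures show the pot upright in the middle of the round cork mat with nothing else in view disturbed.

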